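# Reset and load the countertop steriliser and start its longest cycle

## Task

The last cycle was left part-run: first turn the timer knob fully anticlockwise to its off stop. Then put every square steel tin from the drying mat into the open steriliser box, then fold its lid down until it is fully shut. Then turn the timer fully clockwise to its other stop, and after that press the small key and then the large key, each fully down and let up again; keep off the keys until the lid is shut and the timer is fully clockwise, never have both down together, and leave the other things on the worktop where they are.

Things in the scene. Friction and masses are not known exactly. Their poses are not given: they have to be found in the camera images.
- steriliser: the appliance: open-topped white plastic box 190 (x) by 240 (y) by 85 mm high, walls and floor 6 mm, fixed to the worktop; origin under the middle of the box, front faces its -x, z up. On its right (its -y side), in one piece with it, stands a console 190 (x) by 130 (y) by 70 mm high centred at y = -185 mm of this frame; knob and keys are on top of the console
- lid (a joint): angle of the steriliser's grey lid, rad: 0 shut on the rim, grows as it opens, 1.57 upright, stop at 1.9. Stiff hinge: it stays where it is left (about 0.35 N m of friction). Starts open, upright or leaning a little back
- lid_hinge (a point): middle of the lid's hinge line, on the box's far (+x) top edge, 85 mm up; the frame turns with the lid. The lid is a plate 190 by 240 by 8 mm that reaches from the hinge along this frame's -x; its underside is at z = 0 and its outer face at z = +8 mm (when it stands upright the outer face looks away from the robot); y is along the hinge
- lid_handle (a point): outer end of the lid's small black pull-knob: it stands 35 mm out of the outer face, 30 mm from the lid's free edge, midway along the edge; about 30 mm wide
- timer (a joint): angle of the timer knob, rad: 0 fully anticlockwise (off stop), grows as it is turned clockwise seen from above, end stop at 2.4 (fully clockwise). It stays where it is left (0.05 N m of friction)
- timer_grip (a point): on the timer knob's vertical axis at the height to grip it, 108 mm above the worktop. The knob is black: a disc of 44 mm diameter with an upright bar on it 42 mm long, 14 mm thick, 30 mm tall (its top is 7 mm above this point); the bar lies along this point's x axis, which turns with the knob
- key_small_top (a point): top centre of the small round white key (16 mm diameter) in a black surround 32 mm across and 12 mm high; about 92 mm above the worktop. The two keys lie 64 mm apart side by side on the far half of the console and change places from start to start
- key_small (a joint): travel of the small key, m: 0 up, 0.006 fully down; spring return, 5 N when fully down
- key_large_top (a point): top centre of the large round white key (30 mm diameter) in a black surround 46 mm across and 12 mm high; about 92 mm above the worktop
- key_large (a joint): travel of the large key, m: 0 up, 0.006 fully down; spring return, 5 N when fully down
- mat: black rubber drying mat 230 (x) by 290 (y) by 6 mm, fixed, origin under its middle; the tins start standing on it
- tin1: open-topped square steel tin, 46 by 46 mm and 60 mm tall, walls 3 mm, about 90 g, starts upright; origin at the centre of its underside, z towards its mouth. Two to four of the four tins are present; an absent one reads None
- tin2: open-topped square steel tin, 46 by 46 mm and 60 mm tall, walls 3 mm, about 90 g, starts upright; origin at the centre of its underside, z towards its mouth. Two to four of the four tins are present; an absent one reads None
- tin3: open-topped square steel tin, 46 by 46 mm and 60 mm tall, walls 3 mm, about 90 g, starts upright; origin at the centre of its underside, z towards its mouth. Two to four of the four tins are present; an absent one reads None
- tin4: open-topped square steel tin, 46 by 46 mm and 60 mm tall, walls 3 mm, about 90 g, starts upright; origin at the centre of its underside, z towards its mouth. Two to four of the four tins are present; an absent one reads None
- spice_jar: bystander, to be left alone: small capped glass jar, 40 mm diameter, 50 mm tall, on the mat behind or beside the tins; origin under its middle
- mug: bystander, to be left alone: white mug, 80 mm diameter and 90 mm tall, to the right of the console; origin under its middle
- bowl: bystander, to be left alone: white bowl, 90 mm diameter and 45 mm tall, beyond the console; origin under its middle
There are look-alikes about, which are no part of the job. Leave any orange look-alike of the tin2 alone. What is shaped like the tin4 but green is not meant.

How it is judged:
By the outcome, as a careful person would: the job done as asked, in the order asked, and still so for the second after the job is handed in, with the robot touching nothing.
Of tin1, tin2, tin3, tin4 only 2 to 4 are there at a start; the rules pass over those that are not, and their reading is None.
At some moment in a run one of tin1, tin2, tin3, tin4 may be knocked a few centimetres aside while the robot is not near it.
Once in a run the grip may slacken for a moment while it holds something.
It also fails if it takes over 210 s, if anything falls off the work surface, if the arm or the gripper's body presses on something with over 40 N, if the wrist force passes 120 N, or if a joint passes its speed limit or range.

## Robot

A 6-joint arm with a two-finger parallel gripper is mounted at the origin on the work surface. World frame = base frame: x ahead of the robot, y to its left, z up, the work surface at z = 0. Lengths are in m, angles in rad, forces in N, time in s.
With the tool pointing down it reaches from about 0.35 to 0.775 m from the base axis. Payload 7.3 kg.
Tool frame: the origin (TCP) lies where the fingers leave the gripper's body, on its centre line; the fingertips stand 66 mm ahead of it and the grasp point (between the pads) lies 47 mm ahead of it; z points along the fingers, y is the line along which they close (so a half turn about z gives the same grasp; the last joint's range is limited). The gripper opens to 92 mm and grips with 3 to 60 N. Pads are 19 mm wide; open, the fingers measure 130 mm over their backs; the gripper's body (75 mm by 190 mm) begins 47 mm behind the grasp point.
Start: joints at [-1.369, 0.342, 1.524, -0, 1.275, -0.146], TCP at [0.179, -0.494, 0.292] pointing down, gripper open.
Joint ranges: [-2.53, 2.53], [-0.77, 2.02], [0.04, 2.7], [-1, 4.14], [0.28, 2.66], [-3.11, 3.11]. Speed limits (rad/s): [2.57, 2.57, 3.14, 3.14, 3.14, 3.14].

## Interface

Orientations are given as [roll, pitch, yaw] about the fixed x, y, z axes, in that order (R = Rz(yaw) Ry(pitch) Rx(roll)).
In Python, from plant import ctrl gives the robot as it stands. The module is installed in compiled form; this text tells all that it offers.
- The arm moves only by the tool servo_tool, never from a script. Its arguments are lists of equal length, an entry for each row: "grip": the opening, from 0 (shut) to 1 (fully open); "travel": the shift along the tool's x, y, z normalised to -1 to 1, where 1 is 0.3 m, a list of three; "twist": the turn, a rotation vector about the tool's x, y, z normalised to -1 to 1, where 1 is 90 degrees, a list of three. In form: {"grip": [grip, ...], "travel": [[dx, dy, dz], ...], "twist": [[rx, ry, rz], ...]}. A call has 1 to 20 rows; each row shifts and turns the commanded pose from where the row before left it, along the tool's axes as they then stand; what a row does not reach is not made up. A row lasts 1/10 s, in which the tool goes at most 50 mm and 8.59 degrees, less where a joint would pass 70% of its speed; a pose out of reach is approached as far as the arm can. A call with a number of a shift or a turn outside -1 to 1 is refused whole. A call with a gripper value outside its range is refused whole. The fingers move at their own pace and stop on an object; "force" is the grip in N (left out, the last holds). Time passes only in rows, so rows that do not move let the fingers close. It gives the time, the measured TCP pose, the force, the opening and the grip force at its end, in the units of the state.
- ctrl.state(): the state, without advancing time (a new reading comes with each control period).
- ctrl.get_image(name): name is "scene" or "top"; returns a dict with "color" (400x640x3 uint8, blue, green, red), "K" (3x3 intrinsics, pixels), "k1" (the pictures are not rectified: a ray, as slopes to the right and down, at radius r is drawn at 1 + k1 r^2 times it, then the intrinsics apply), "position" and "orientation" of the camera in the world. Camera axes: x right, y up, looking along -z (the intrinsics and any distortion apply to the point x, -y, -z); pixel columns grow to the right and rows downward; lengths in m; the calibration is good to about 2 mm. A picture is of the moment at which its call begins. There is no depth.
- ctrl.sign_off(): hands the job in; it is judged then, once.
The state is a dict: "clock": time; "q": joint angles; "dq": joint speeds; "joint_torque": joint torques, N m; "tcp_pos": TCP position; "orientation": TCP orientation; "ft_force": force on the tool from outside, world axes, zero at the start; "ft_torque": the same for the moment, N m; "opening": finger opening in m; "finger_force": force on a finger pad.
Only numpy, scipy, OpenCV 4.12 (cv2) and the standard library are available. Lean on these libraries where they do the work, as an engineer would, in place of code of your own. Each camera call takes 0.05 s, during which the arm holds its last target. There are 200 camera calls.

## Working session

There is one attempt and no reset: what is moved stays moved. The work goes in short steps, Python scripts to look and compute and a tool call to move; the robot and the scene stay as the last step left them, time stands still between calls to the robot, and variables do not carry over. Pictures are saved under pics/ and viewed, at most 14 in all, crops included, and the job is handed in when it is done.

Besides the shell and the picture viewer there is one more tool, called after "Request:" by a JSON object that holds its "op" and its "data". servo_tool: Moves the arm, as the interface text tells. Its arguments: {"type":"object","properties":{"grip":{"type":"array"},"travel":{"type":"array"},"twist":{"type":"array"},"force":{"type":"number"}},"required":["grip","travel","twist"]}

```bash
mkdir -p pics
python3 - <<'E'
from plant import ctrl
import cv2
s=ctrl.state(); print(s)
for n in("scene","top"):
    im=ctrl.get_image(n); cv2.imwrite(f"pics/{n}0.png",im["color"]); print(n,im["K"],im["k1"],im["position"],im["orientation"])
E
```

```text
{'clock': 0.0, 'q': array([-1.36900127e+00,  3.42687629e-01,  1.52504998e+00, -8.26537963e-06,
        1.27539224e+00, -1.46019937e-01]), 'dq': array([-0.00018822,  0.00072638, -0.00012193, -0.0014662 ,  0.00027181,
       -0.00177874]), 'joint_torque': array([-6.54166506e-04, -4.31235266e+01, -2.44218528e+01,  7.18268403e-02,
        5.61814138e-02, -1.12017840e-04]), 'tcp_pos': array([ 0.17888734, -0.49324087,  0.2915516 ]), 'orientation': array([-3.14007067e+00, -2.15844059e-04,  3.47817245e-01]), 'ft_force': array([0.18331916, 0.13145654, 0.33859477]), 'ft_torque': array([-0.01012759,  0.10860439,  0.02313282]), 'finger_force': 0.0, 'opening': 0.09195318591375949}
scene [[517.31522356   0.         320.85487307]
 [  0.         517.31522356 203.25378583]
 [  0.           0.           1.        ]] -0.0210861725753001 [1.61344809 0.17252919 1.04919919] [ 0.85351674 -0.02102482  1.7707841 ]
top [[418.38372254   0.         321.64649103]
 [  0.         418.38372254 195.51361683]
 [  0.           0.           1.        ]] -0.06862305107506168 [ 0.51311901 -0.03318107  1.18182465] [ 3.40317639e-02  9.46407553e-05 -1.59812399e+00]
```

View pics/scene0.png

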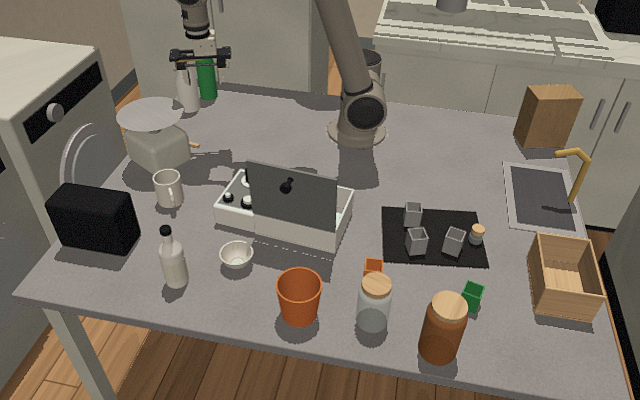

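View pics/top0.png

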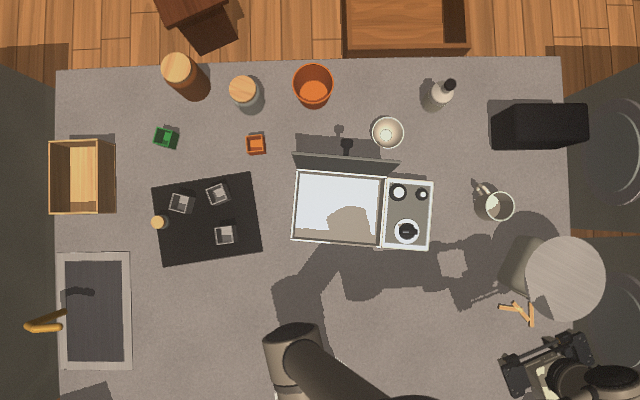

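The scene shows three tins and a jar on the mat, the upright lid, and orange and green look-alikes beyond. In the top view the tins are at about (181,203), (218,194) and (224,235), the knob at (406,232), the large key at (398,192) and the small key at (421,195).

```bash
cat > h.py <<'E'
import numpy as np, cv2
from plant import ctrl
from scipy.spatial.transform import Rotation as R
np.set_printoptions(precision=4,suppress=True)
def look(n,fn=None):
    im=ctrl.get_image(n)
    if fn: cv2.imwrite("pics/"+fn+".png",im["color"])
    return im
def rays(im,uv):
    uv=np.asarray(uv,float).reshape(-1,1,2); k=np.array([im["k1"],0,0,0.])
    p=cv2.undistortPoints(uv,im["K"],k)[:,0]
    d=np.c_[p[:,0],-p[:,1],-np.ones(len(p))]
    return np.array(im["position"]),R.from_euler("xyz",im["orientation"]).apply(d)
def onz(im,uv,z):
    c,d=rays(im,uv); return c+d*((z-c[2])/d[:,2])[:,None]
def tri(a,ua,b,ub):
    c1,d1=rays(a,ua);c2,d2=rays(b,ub);out=[]
    for e,f in zip(d1,d2):
        s=np.linalg.lstsq(np.c_[e,-f],c2-c1,rcond=None)[0]
        p,q=c1+s[0]*e,c2+s[1]*f; out.append(np.r_[(p+q)/2,np.linalg.norm(p-q)])
    return np.array(out)
def proj(im,P):
    q=R.from_euler("xyz",im["orientation"]).inv().apply(np.atleast_2d(P)-im["position"])
    s=np.c_[q[:,0]/-q[:,2],-q[:,1]/-q[:,2]]; r=(s**2).sum(1,keepdims=True); s=s*(1+im["k1"]*r)
    return s*im["K"][0,0]+im["K"][:2,2]
def st():
    s=ctrl.state(); print("t",round(s["clock"],2),"tcp",s["tcp_pos"],"rpy",s["orientation"],"f",s["ft_force"],"open",round(s["opening"],4),"ff",round(s["finger_force"],1)); return s
E
python3 - <<'E'
from h import *
a=look("top");c=a["color"][160:270,140:300]; d=a["color"][150:260,285:445]
cv2.imwrite("pics/topcrop.png",np.vstack([cv2.resize(x,None,fx=4.9,fy=2.7*1.0,interpolation=2) if 0 else cv2.resize(x,(430*1,296),interpolation=cv2.INTER_CUBIC) for x in (c,d)]))
b=look("scene"); cv2.imwrite("pics/scenecrop.png",cv2.resize(b["color"][150:275,210:500],(797,344),interpolation=cv2.INTER_CUBIC))
E
```

```text
(no output)
```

View pics/topcrop.png

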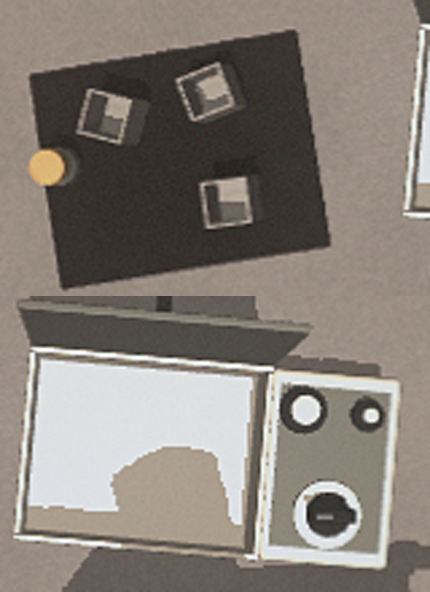

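View pics/scenecrop.png

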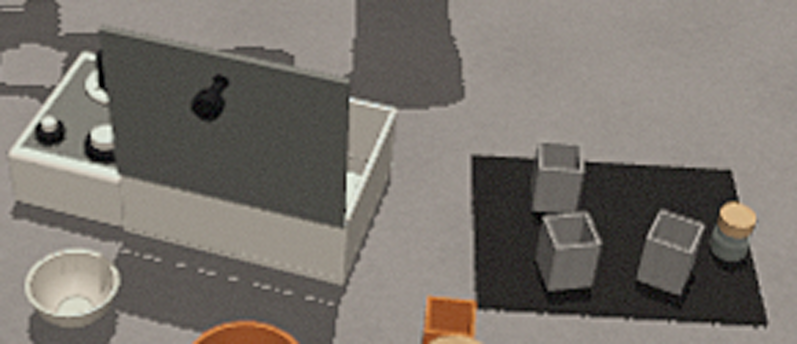

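Run:
```python
from h import *
a=look("top");g=cv2.cvtColor(a["color"],cv2.COLOR_BGR2GRAY)
# mat: dark
hsv=cv2.cvtColor(a["color"],cv2.COLOR_BGR2HSV)
m=((g<60)*255).astype(np.uint8); n,l,s,_=cv2.connectedComponentsWithStats(m)
i=l[250,190]; mm=(l==i).astype(np.uint8); cs=cv2.findContours(mm,cv2.RETR_EXTERNAL,2)[0]; c=max(cs,key=cv2.contourArea)
r=cv2.minAreaRect(c); print("mat",r, onz(a,cv2.boxPoints(r),.006)[:,:2])
ins=np.zeros_like(mm); cv2.drawContours(ins,[cv2.convexHull(c)],-1,1,-1)
for thr in (65,80,100):
  t=(ins&(g>thr)).astype(np.uint8); 
  for q in cv2.findContours(t,cv2.RETR_EXTERNAL,2)[0]:
    if cv2.contourArea(q)>80:
        r=cv2.minAreaRect(q); P=onz(a,cv2.boxPoints(r),.066); e=P[1]-P[0]; print(thr,r,"ctr",P.mean(0)[:2],"sides",np.linalg.norm(e),np.linalg.norm(P[2]-P[1]),"yaw",np.degrees(np.arctan2(e[1],e[0]))%90)
# keys, console
k=((g>200)*255).astype(np.uint8); n,l,s,ce=cv2.connectedComponentsWithStats(k)
for j in range(1,n):
    x,y,w,h,A=s[j]
    if 280<x<445 and 160<y<260 and A>6: print("white",s[j],ce[j],onz(a,ce[j],.092)[0,:2])
k=((g<60)*255).astype(np.uint8); n,l,s,ce=cv2.connectedComponentsWithStats(k)
for j in range(1,n):
    x,y,w,h,A=s[j]
    if 375<x<445 and 175<y<250 and A>20: print("black",s[j],ce[j],onz(a,ce[j],.082)[0,:2],onz(a,ce[j],.1)[0,:2])
cv2.imwrite("pics/knob.png",cv2.resize(a["color"][170:255,375:440],None,fx=7,fy=7,interpolation=cv2.INTER_CUBIC))
```

```text
mat ((206.1793975830078, 218.87127685546875), (80.53565979003906, 101.19291687011719), 80.90972137451172) [[0.5905 0.4542]
 [0.6276 0.1668]
 [0.4029 0.136 ]
 [0.3641 0.4214]]
65 ((223.4769287109375, 234.81539916992188), (18.109071731567383, 18.605207443237305), 82.87498474121094) ctr [0.4532 0.231 ] sides 0.05010692824389956 0.04830715146972518 yaw 5.6357753565916795
65 ((161.5, 221.5), (13.0, 13.0), 90.0) ctr [0.4929 0.3987] sides 0.0357443289675189 0.03492483480688053 yaw 88.57888647858537
65 ((181.2647247314453, 203.4412078857422), (23.525955200195312, 17.70509910583496), 14.03624439239502) ctr [0.5401 0.3438] sides 0.04760619204911808 0.06437355343092814 yaw 74.78544817333724
65 ((217.1034393310547, 194.25863647460938), (19.498010635375977, 20.42648696899414), 68.19859313964844) ctr [0.5621 0.246 ] sides 0.055070192636295305 0.05249639350435306 yaw 20.11229903130065
80 ((223.5461883544922, 234.86924743652344), (17.73696517944336, 18.233104705810547), 82.87498474121094) ctr [0.4531 0.2308] sides 0.04910321297930621 0.04731456785718828 yaw 5.636771584340323
80 ((161.0, 221.5), (13.
[... 930 characters left out ...]
380615234375, 17.446382522583008), 68.96248626708984) ctr [0.5631 0.2493] sides 0.04704962076580803 0.04697786431625473 yaw 19.346021222407828
white [ 297  169  136   82 1222] [395.6563 212.5982] [ 0.5004 -0.2259]
white [291 171   7  67 103] [293.8447 203.068 ] [0.5325 0.0389]
white [ 296  174   83   61 3322] [333.3648 198.8811] [ 0.5406 -0.0644]
white [394 187  10  11  84] [398.5   191.881] [ 0.5542 -0.2351]
white [421 192   5   5  21] [423. 194.] [ 0.5469 -0.2994]
white [290 239  40   5  66] [309.2273 240.6061] [0.4339 0.0014]
black [416 189  11  11  31] [419.8065 191.9032] [ 0.553  -0.2935] [ 0.5524 -0.2892]
black [399 223  18  14 120] [406.65  228.875] [ 0.4566 -0.2553] [ 0.4575 -0.2517]
```

View pics/knob.png

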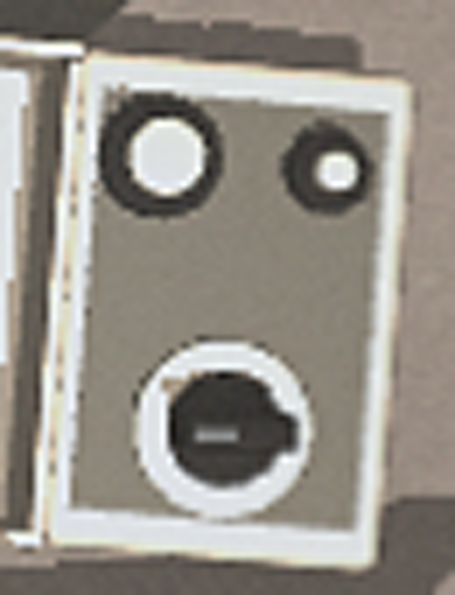

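The zoomed view shows the knob disc at about (406.7,231.4) px. Its bar lies roughly along the image horizontal (world y). The large key is on the left and the small key on the right. Next I check heights from the two views and work out the box frame.

```bash
cat >> h.py <<'E'
def go(p,yaw,nrow_mm=40):
    "tool-axis numbers from the present pose to TCP p, yaw (deg), tool down: twist first, then travel"
    s=ctrl.state(); y0=s["orientation"][2]; dy=(np.radians(yaw)-y0+np.pi)%(2*np.pi)-np.pi
    Rt=R.from_euler("xyz",s["orientation"])
    corr=(Rt.inv()*R.from_euler("xyz",[np.pi,0,np.radians(yaw)])).as_rotvec()/(np.pi/2)
    d=R.from_euler("xyz",[np.pi,0,np.radians(yaw)]).inv().apply(np.array(p)-s["tcp_pos"])
    print("twist",corr,"rows",int(np.ceil(abs(dy)/np.radians(8)))," travel total(units .3m)",d/.3,"rows",np.ceil(abs(d).max()*1000/nrow_mm))
E
python3 - <<'E'
from h import *
a=look("top");b=look("scene")
sc=lambda L:[(210+x/2.748,150+y/2.752) for x,y in L]
tops=[(178.44,202.73),(215.86,193.94),(223.48,234.88)]
print("tins",tri(a,tops,b,sc([(676,232),(571,230),(559,157)])))
print("keys S,L",tri(a,[(423,194),(398.5,191.9)],b,sc([(49,122),(101,132)])))
C=onz(a,[(387.6,177.1),(433.3,182.1),(428.1,250.7),(381.9,247.9)],.07); print(C)
e=(C[0]-C[1]+C[3]-C[2]); f=C[0]-C[3]+C[1]-C[2]
print("yaw",np.degrees(np.arctan2(-e[0],e[1])),np.degrees(np.arctan2(f[1],f[0])),np.linalg.norm(e)/2,np.linalg.norm(f)/2)
print("box near-left rim",tri(a,[(291,242)],b,sc([(394,108)])), onz(a,[(291,242)],.085))
c,d=rays(a,[(291,242)])
print("knob disc z.085",onz(a,[(406.7,231.4)],.083),"bar end",onz(a,[(417.4,232.1)],.115),"stripe",onz(a,[(402.8,232),(409,232)],.115))
E
```

```text
tins [[0.5422 0.3547 0.0595 0.002 ]
 [0.5632 0.2514 0.0604 0.0015]
 [0.4526 0.233  0.0585 0.0005]]
keys S,L [[ 0.5467 -0.2988  0.0848  0.0046]
 [ 0.5544 -0.2363  0.0887  0.0011]]
[[ 0.5953 -0.2113  0.07  ]
 [ 0.5787 -0.3337  0.07  ]
 [ 0.3963 -0.3134  0.07  ]
 [ 0.4075 -0.1902  0.07  ]]
yaw -6.468279082558236 -6.390182260965611 0.12355517392852312 0.18625254730230628
box near-left rim [[0.43   0.0511 0.0738 0.0018]] [[0.431  0.0494 0.085 ]]
knob disc z.085 [[ 0.45  -0.255  0.083]] bar end [[ 0.4493 -0.276   0.115 ]] stripe [[ 0.4506 -0.2385  0.115 ]
 [ 0.4502 -0.2544  0.115 ]]
```

```bash
python3 -c "
from h import *
go((.45,-.255,.25),90)"
```

```text
twist [-0.0002 -0.0001 -0.7786] rows 9  travel total(units .3m) [0.795  0.9036 0.1402] rows 7.0
```

Request:
{"op": "servo_tool", "data": {"grip": [0.7,0.7,0.7,0.7,0.7,0.7,0.7,0.7,0.7,0.7,0.7,0.7,0.7,0.7,0.7,0.7,0.7,0.7,0.7], "travel": [[0,0,0],[0,0,0],[0,0,0],[0,0,0],[0,0,0],[0,0,0],[0,0,0],[0,0,0],[0,0,0],[0.08,0.09,0.014],[0.08,0.09,0.014],[0.08,0.09,0.014],[0.08,0.09,0.014],[0.08,0.09,0.014],[0.08,0.09,0.014],[0.08,0.09,0.014],[0.08,0.09,0.014],[0.08,0.09,0.014],[0.075,0.09,0.014]], "twist": [[0,0,-0.0865],[0,0,-0.0865],[0,0,-0.0865],[0,0,-0.0865],[0,0,-0.0865],[0,0,-0.0865],[0,0,-0.0865],[0,0,-0.0865],[0,0,-0.0865],[0,0,0],[0,0,0],[0,0,0],[0,0,0],[0,0,0],[0,0,0],[0,0,0],[0,0,0],[0,0,0],[0,0,0]]}}

```text
clock: 2.25
tcp_pos: [0.45, -0.2539, 0.2501]
orientation: [3.141, 0.0, 1.571]
ft_force: [0.5, -0.7, -0.2]
opening: 0.0637
finger_force: 0.0
```

```bash
python3 -c "
from h import *
st();go((.45,-.255,.156),90)"
```

```text
t 2.25 tcp [ 0.45   -0.2539  0.2501] rpy [3.1414 0.0002 1.5708] f [ 0.5161 -0.724  -0.1621] open 0.0637 ff 0.0
twist [0.0001 0.0001 0.    ] rows 1  travel total(units .3m) [-0.0037  0.      0.3138] rows 3.0
```

Request:
{"op": "servo_tool", "data": {"grip": [0.7,0.7,0.7,0.7,0.7,0.1,0.1,0.1,0.1,0.1,0.1,0.1,0.1], "travel": [[-0.003,0,0.08],[0,0,0.08],[0,0,0.08],[0,0,0.07],[0,0,0],[0,0,0],[0,0,0],[0,0,0],[0,0,0],[0,0,0],[0,0,0],[0,0,0],[0,0,0]], "twist": [[0,0,0],[0,0,0],[0,0,0],[0,0,0],[0,0,0],[0,0,0],[0,0,0],[0,0,0],[0,0,0],[0,0,0],[0,0,0],[0,0,0],[0,0,0]], "force": 10}}

```text
clock: 3.55
tcp_pos: [0.4516, -0.256, 0.1576]
orientation: [3.135, 0.001, 1.57]
ft_force: [13.5, 2.3, -5.4]
opening: 0.0141
finger_force: 10.0
```

```bash
python3 -c "
from h import *
s=st();print(s['ft_torque'],s['q'])"
```

```text
t 3.55 tcp [ 0.4516 -0.256   0.1576] rpy [3.1352 0.0011 1.5697] f [13.4619  2.3427 -5.4016] open 0.0141 ff 10.0
[ 0.3879 -2.108  -0.0817] [-0.665   0.4789  1.7246  0.0039  0.9323 -0.6662]
```

Request:
{"op": "servo_tool", "data": {"grip": [0.1,0.1,0.1], "travel": [[0,0.008,0],[0,0,0],[0,0,0]], "twist": [[0,0,0],[0,0,0],[0,0,0]]}}

```text
clock: 3.85
tcp_pos: [0.452, -0.2561, 0.1576]
orientation: [3.14, 0.001, 1.57]
ft_force: [5.5, 0.8, 3.1]
opening: 0.014
finger_force: 10.0
```

Request:
{"op": "servo_tool", "data": {"grip": [0.1,0.1,0.1,0.1,0.1], "travel": [[0,0.003,0],[0,0,0],[0,0,0],[0,0,0],[0,0,0]], "twist": [[0,0,0],[0,0,-0.06],[0,0,-0.06],[0,0,-0.06],[0,0,0]], "force": 20}}

```text
clock: 4.35
tcp_pos: [0.4525, -0.256, 0.1576]
orientation: [3.141, 0.0, 1.854]
ft_force: [3.0, 2.7, 4.0]
opening: 0.0139
finger_force: 20.0
```

```bash
python3 -c "
from h import *
s=st();print(s['ft_torque'],s['q'])"
```

```text
t 4.35 tcp [ 0.4525 -0.256   0.1576] rpy [3.1409 0.0005 1.8542] f [2.9705 2.7339 3.9707] open 0.0139 ff 20.0
[ 0.3419 -0.6584  0.0477] [-0.6625  0.4822  1.7187  0.0003  0.9399 -0.946 ]
```

Request:
{"op": "servo_tool", "data": {"grip": [0.1,0.1,0.1,0.1,0.1,0.1], "travel": [[0,0,0],[0,0,0],[0,0,0],[0,0,0],[0,0,0],[0,0,0]], "twist": [[0,0,-0.06],[0,0,-0.06],[0,0,-0.06],[0,0,-0.06],[0,0,-0.06],[0,0,0]]}}

```text
clock: 4.95
tcp_pos: [0.4529, -0.2558, 0.1576]
orientation: [3.14, 0.001, 2.324]
ft_force: [5.3, 4.3, 2.5]
opening: 0.0136
finger_force: 20.0
```

```bash
python3 -c "
from h import *
s=st();print(s['ft_torque'],s['q'])"
```

```text
t 4.95 tcp [ 0.4529 -0.2558  0.1576] rpy [3.1404 0.0011 2.3243] f [5.2809 4.3136 2.5492] open 0.0136 ff 20.0
[ 0.6272 -1.0754  0.0842] [-0.662   0.4823  1.7185  0.0013  0.9395 -1.4162]
```

Request:
{"op": "servo_tool", "data": {"grip": [0.1,0.1,0.1,0.1,0.1], "travel": [[0,0,0],[0,0,0],[0,0,0],[0,0,0],[0,0,0]], "twist": [[0,0,-0.06],[0,0,-0.06],[0,0,-0.06],[0,0,-0.06],[0,0,0]]}}

```text
clock: 5.45
tcp_pos: [0.4531, -0.2555, 0.1576]
orientation: [3.14, 0.002, 2.701]
ft_force: [6.6, 5.1, 2.4]
opening: 0.0137
finger_force: 20.0
```

```bash
python3 -c "
from h import *
s=st();print(s['ft_torque'],s['q'])"
```

```text
t 5.45 tcp [ 0.4531 -0.2555  0.1576] rpy [3.1402 0.0017 2.7012] f [6.6481 5.0805 2.4384] open 0.0137 ff 20.0
[ 0.8865 -1.2914  0.1101] [-0.6616  0.4823  1.7184  0.0021  0.9395 -1.7932]
```

Request:
{"op": "servo_tool", "data": {"grip": [0.1,0.1,0.1,0.1,0.1], "travel": [[0,0,0],[0,0,0],[0,0,0],[0,0,0],[0,0,0]], "twist": [[0,0,-0.06],[0,0,-0.06],[0,0,-0.06],[0,0,-0.06],[0,0,0]]}}

```text
clock: 5.95
tcp_pos: [0.4533, -0.2552, 0.1575]
orientation: [3.14, 0.002, 3.077]
ft_force: [6.9, 6.4, 3.6]
opening: 0.0141
finger_force: 20.6
```

```bash
python3 -c "
from h import *
s=st();print(s['ft_torque'],s['q'])"
```

```text
t 5.95 tcp [ 0.4533 -0.2552  0.1575] rpy [3.1401 0.0024 3.0768] f [6.8541 6.4366 3.628 ] open 0.0141 ff 20.6
[ 1.2747 -1.4086 -0.4761] [-0.6614  0.4823  1.7185  0.0032  0.9396 -2.1693]
```

Request:
{"op": "servo_tool", "data": {"grip": [0.1,0.1,0.1,0.1], "travel": [[0,0,0],[0,0,0],[0,0,0],[0,0,0]], "twist": [[0,0,-0.04],[0,0,-0.04],[0,0,0],[0,0,0]]}}

```text
clock: 6.35
tcp_pos: [0.453, -0.2552, 0.1574]
orientation: [3.14, 0.002, -3.084]
ft_force: [7.1, 6.7, 3.1]
opening: 0.016
finger_force: 23.0
```

```bash
python3 -c "
from h import *
s=st();print(s['ft_torque'],s['q'])"
```

```text
t 6.35 tcp [ 0.453  -0.2552  0.1574] rpy [ 3.1401  0.0021 -3.0837] f [7.1268 6.7467 3.0808] open 0.016 ff 23.0
[ 1.1709 -1.2552 -0.6849] [-0.6617  0.4824  1.7188  0.0031  0.9399 -2.2922]
```

Request:
{"op": "servo_tool", "data": {"grip": [0.5,0.5,0.5,0.5,0.6,0.6,0.6,0.6,0.6], "travel": [[0,0,0],[0,0,0],[0,0,0],[0,0,0],[0,0,-0.12],[0,0,-0.13],[0,0,-0.13],[0,0,-0.13],[0,0,0]], "twist": [[0,0,0],[0,0,0],[0,0,0],[0,0,0],[0,0,0],[0,0,0],[0,0,0],[0,0,0],[0,0,0]]}}

```text
clock: 7.25
tcp_pos: [0.4535, -0.2572, 0.3156]
orientation: [-3.134, 0.007, -3.079]
ft_force: [0.7, -1.2, 0.1]
opening: 0.0551
finger_force: 0.0
```

```bash
cat >> h.py <<'E'
def tins(a):
    g=cv2.cvtColor(a["color"],cv2.COLOR_BGR2GRAY); sat=cv2.cvtColor(a["color"],cv2.COLOR_BGR2HSV)[...,1]
    poly=proj(a,[[.595,.459,.006],[.632,.163,.006],[.400,.131,.006],[.359,.425,.006]]).astype(np.int32)
    ins=np.zeros_like(g); cv2.fillConvexPoly(ins,poly,1); ins=cv2.erode(ins,np.ones((5,5),np.uint8))
    for q in cv2.findContours(((ins>0)&(g>100)).astype(np.uint8),cv2.RETR_EXTERNAL,2)[0]:
        if cv2.contourArea(q)>80:
            r=cv2.minAreaRect(q); P=onz(a,cv2.boxPoints(r),.066); e=P[1]-P[0]
            print("px",np.array(r[0]),"ctr",P.mean(0)[:2],"sides",np.linalg.norm(e),np.linalg.norm(P[2]-P[1]),"yaw",np.degrees(np.arctan2(e[1],e[0]))%90)
E
python3 -c "
from h import *
s=st();a=look('top','top1');tins(a)"
```

```text
t 7.25 tcp [ 0.4535 -0.2572  0.3156] rpy [-3.1344  0.0074 -3.0795] f [ 0.7146 -1.1808  0.1379] open 0.0551 ff 0.0
px [223.4846 234.8769] ctr [0.4531 0.231 ] sides 0.04743319068645791 0.04665389992773182 yaw 5.637292969339754
px [178.3235 202.7059] ctr [0.5423 0.3517] sides 0.04630177253321175 0.04783508742607633 yaw 74.78542380616159
px [215.8273 193.951 ] ctr [0.5631 0.2494] sides 0.04724358869791989 0.04697786422304443 yaw 19.345975649672695
```

View pics/top1.png

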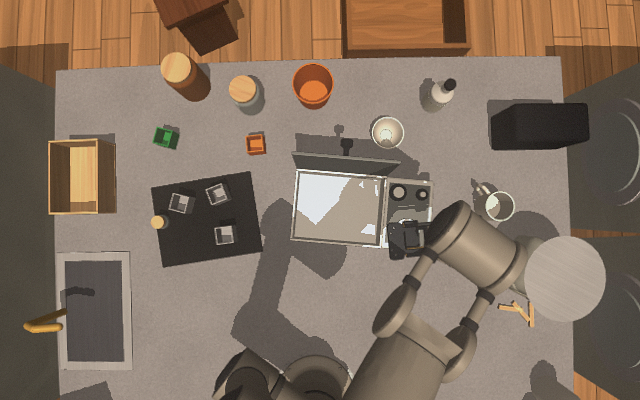

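```bash
python3 -c "
from h import *
go((.453,.232,.25),95.6)"
```

```text
twist [-0.0001  0.0039  0.9773] rows 11  travel total(units .3m) [1.621  0.1597 0.2089] rows 13.0
```

Request:
{"op": "servo_tool", "data": {"grip": [0.75,0.75,0.75,0.75,0.75,0.75,0.75,0.75,0.75,0.75,0.75], "travel": [[0,0,0],[0,0,0],[0,0,0],[0,0,0],[0,0,0],[0,0,0],[0,0,0],[0,0,0],[0,0,0],[0,0,0],[0,0,0]], "twist": [[0,0,0.089],[0,0,0.089],[0,0,0.089],[0,0,0.089],[0,0,0.089],[0,0,0.089],[0,0,0.089],[0,0,0.089],[0,0,0.089],[0,0,0.089],[0,0.004,0.089]]}}

```text
clock: 8.4
tcp_pos: [0.4517, -0.2557, 0.3084]
orientation: [-3.138, -0.008, 1.66]
ft_force: [0.6, 0.5, -0.6]
opening: 0.0689
finger_force: 0.0
```

Request:
{"op": "servo_tool", "data": {"grip": [0.75,0.75,0.75,0.75,0.75,0.75,0.75,0.75,0.75,0.75,0.75,0.75,0.75], "travel": [[0.135,0.013,0],[0.135,0.013,0],[0.135,0.013,0],[0.135,0.013,0],[0.135,0.013,0],[0.135,0.013,0],[0.135,0.013,0],[0.135,0.013,0],[0.135,0.013,0.05],[0.135,0.013,0.05],[0.135,0.013,0.05],[0.135,0.013,0.05],[0,0,0]], "twist": [[0,0,0],[0,0,0],[0,0,0],[0,0,0],[0,0,0],[0,0,0],[0,0,0],[0,0,0],[0,0,0],[0,0,0],[0,0,0],[0,0,0],[0,0,0]]}}

```text
clock: 9.7
tcp_pos: [0.4503, 0.2358, 0.2495]
orientation: [-3.135, -0.006, 1.67]
ft_force: [0.4, -0.4, -0.3]
opening: 0.0687
finger_force: 0.0
```

```bash
python3 -c "
from h import *
s=st();a=look('top');cv2.imwrite('pics/knob2.png',cv2.resize(a['color'][170:255,375:440],None,fx=6,fy=6,interpolation=2))
go((.453,.232,.098),95.6)"
```

```text
t 9.7 tcp [0.4503 0.2358 0.2495] rpy [-3.1348 -0.0058  1.6705] f [ 0.4436 -0.4037 -0.3309] open 0.0687 ff 0.0
twist [-0.0036 -0.0031  0.0009] rows 1  travel total(units .3m) [-0.0073  0.0064  0.5083] rows 4.0
```

View pics/knob2.png

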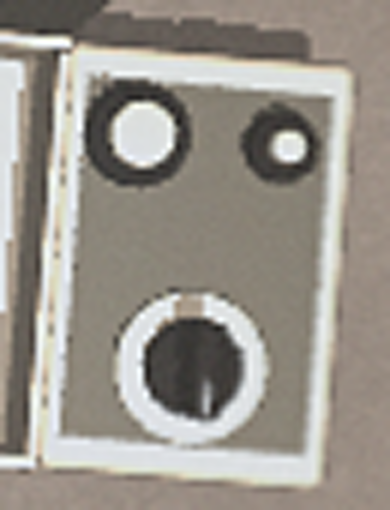

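The stripe on the knob now points to the robot, turned about 85° anticlockwise, and the torque jump (-0.5 N m) shows the off stop. The mark and keys look unchanged. Next I pick the first tin.

Request:
{"op": "servo_tool", "data": {"grip": [0.75,0.75,0.75,0.75,0.75,0.75,0.3,0.3,0.3,0.3,0.3], "travel": [[-0.007,0.006,0.1],[0,0,0.1],[0,0,0.1],[0,0,0.1],[0,0,0.1],[0,0,0.007],[0,0,0],[0,0,0],[0,0,0],[0,0,0],[0,0,0]], "twist": [[-0.003,-0.003,0],[0,0,0],[0,0,0],[0,0,0],[0,0,0],[0,0,0],[0,0,0],[0,0,0],[0,0,0],[0,0,0],[0,0,0]], "force": 20}}

```text
clock: 10.85
tcp_pos: [0.4554, 0.2312, 0.1025]
orientation: [3.135, -0.002, 1.667]
ft_force: [-0.9, -0.7, 6.8]
opening: 0.0461
finger_force: 20.0
```

```bash
python3 -c "
from h import *
s=st();go((.493,-.005,.25),83.6)"
```

```text
t 10.85 tcp [0.4554 0.2312 0.1025] rpy [ 3.1352 -0.0017  1.6667] f [-0.9152 -0.6637  6.841 ] open 0.0461 ff 20.0
twist [ 0.004  -0.0015  0.1322] rows 2  travel total(units .3m) [-0.7685  0.2124 -0.4917] rows 6.0
```

Request:
{"op": "servo_tool", "data": {"grip": [0.3,0.3,0.3,0.3,0.3,0.3], "travel": [[0,0,-0.07],[0,0,-0.1],[0,0,-0.11],[0,0,-0.11],[0,0,-0.11],[0,0,0]], "twist": [[0,0,0],[0,0,0],[0,0,0],[0,0,0],[0,0,0],[0,0,0]]}}

```text
clock: 11.45
tcp_pos: [0.4559, 0.2315, 0.256]
orientation: [3.128, -0.004, 1.667]
ft_force: [0.3, 0.0, -1.8]
opening: 0.046
finger_force: 20.0
```

```bash
python3 -c "
from h import *
s=st();go((.493,-.005,.25),83.6);a=look('scene','lift1')
cv2.imwrite('pics/lift1.png',cv2.resize(a['color'][60:290,330:520],None,fx=2.5,fy=2.5))"
```

```text
t 11.45 tcp [0.4559 0.2315 0.256 ] rpy [ 3.1278 -0.0036  1.6668] f [ 0.2713  0.0091 -1.8173] open 0.046 ff 20.0
twist [ 0.0085 -0.0032  0.1322] rows 2  travel total(units .3m) [-0.7697  0.2107  0.0201] rows 6.0
```

View pics/lift1.png

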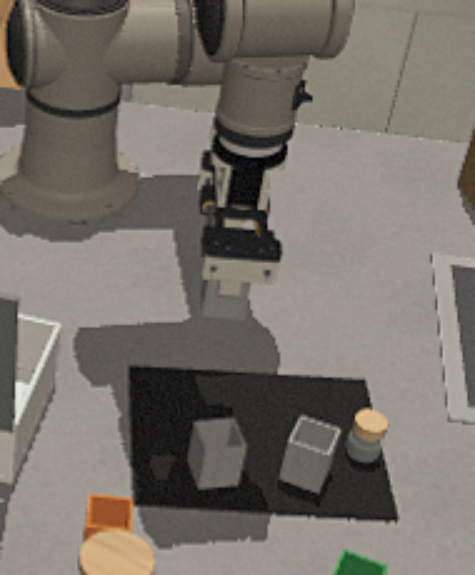

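The tin is held upright. I carry it to the box.

Request:
{"op": "servo_tool", "data": {"grip": [0.3,0.3,0.3,0.3,0.3,0.3,0.3,0.3,0.3], "travel": [[0,0,0],[0,0,0],[-0.13,0.035,0],[-0.13,0.035,0],[-0.13,0.035,0],[-0.13,0.035,0],[-0.13,0.035,0],[-0.12,0.035,0.02],[0,0,0]], "twist": [[0.008,-0.003,0.07],[0,0,0.062],[0,0,0],[0,0,0],[0,0,0],[0,0,0],[0,0,0],[0,0,0],[0,0,0]]}}

```text
clock: 12.4
tcp_pos: [0.4909, -0.0094, 0.2438]
orientation: [-3.131, 0.005, 1.455]
ft_force: [0.3, 0.5, -2.0]
opening: 0.0458
finger_force: 20.0
```

```bash
python3 -c "
from h import *
s=st();go((.493,-.005,.104),83.6)"
```

```text
t 12.4 tcp [ 0.4909 -0.0094  0.2438] rpy [-3.1314  0.0054  1.4547] f [ 0.3042  0.4803 -2.0252] open 0.0458 ff 20.0
twist [-0.0065  0.0034 -0.0028] rows 1  travel total(units .3m) [0.0155 0.0054 0.4661] rows 4.0
```

Request:
{"op": "servo_tool", "data": {"grip": [0.3,0.3,0.3,0.3,0.3,0.3,0.3,0.3], "travel": [[0.01,0.005,0.06],[0,0,0.09],[0,0,0.09],[0,0,0.09],[0,0,0.08],[0,0,0.04],[0,0,0],[0,0,0]], "twist": [[-0.004,0.002,0],[0,0,0],[0,0,0],[0,0,0],[0,0,0],[0,0,0],[0,0,0],[0,0,0]]}}

```text
clock: 13.2
tcp_pos: [0.4928, -0.0028, 0.1109]
orientation: [-3.14, 0.001, 1.46]
ft_force: [0.3, 0.0, -1.0]
opening: 0.0459
finger_force: 20.0
```

Request:
{"op": "servo_tool", "data": {"grip": [0.3,0.3,0.3], "travel": [[0,0,0.02],[0,0,0.008],[0,0,0]], "twist": [[0,0,0],[0,0,0],[0,0,0]]}}

```text
clock: 13.5
tcp_pos: [0.4927, -0.0032, 0.1025]
orientation: [-3.141, 0.001, 1.459]
ft_force: [0.6, 0.2, -0.9]
opening: 0.0457
finger_force: 20.0
```

Request:
{"op": "servo_tool", "data": {"grip": [0.3,0.3], "travel": [[0,0,0.008],[0,0,0]], "twist": [[0,0,0],[0,0,0]]}}

```text
clock: 13.7
tcp_pos: [0.4926, -0.0033, 0.1017]
orientation: [-3.141, 0.001, 1.459]
ft_force: [-5.7, 0.1, 17.7]
opening: 0.0455
finger_force: 20.0
```

Request:
{"op": "servo_tool", "data": {"grip": [0.3,0.64,0.64,0.64,0.64,0.64,0.64,0.64,0.64,0.64], "travel": [[0,0,-0.005],[0,0,0],[0,0,0],[0,0,0],[0,0,0],[0,0,-0.1],[0,0,-0.13],[0,0,-0.14],[0,0,-0.14],[0,0,0]], "twist": [[0,0,0],[0,0,0],[0,0,0],[0,0,0],[0,0,0],[0,0,0],[0,0,0],[0,0,0],[0,0,0],[0,0,0]]}}

```text
clock: 14.7
tcp_pos: [0.4951, -0.0033, 0.2597]
orientation: [3.132, 0.002, 1.459]
ft_force: [0.3, 0.3, -0.2]
opening: 0.0588
finger_force: 0.0
```

```bash
python3 -c "
from h import *
s=st();a=look('top');tins(a);go((.5635,.2505,.25),109.3)"
```

```text
t 14.7 tcp [ 0.4951 -0.0033  0.2597] rpy [3.1322 0.0016 1.4592] f [ 0.3378  0.3398 -0.1679] open 0.0588 ff 0.0
px [178.2059 202.6765] ctr [0.5424 0.3521] sides 0.04630177253321175 0.047172866227347 yaw 74.78542380616159
px [215.8608 193.9381] ctr [0.5631 0.2493] sides 0.04704962076580803 0.04697786431625473 yaw 19.346021222407828
twist [ 0.0027  0.0015 -0.2855] rows 4  travel total(units .3m) [0.7213 0.4984 0.0226] rows 6.0
```

Request:
{"op": "servo_tool", "data": {"grip": [0.75,0.75,0.75,0.75,0.75,0.75,0.75,0.75,0.75,0.75,0.75,0.75,0.75,0.75], "travel": [[0,0,0],[0,0,0],[0,0,0],[0,0,0],[0.12,0,0],[0.12,0,0],[0.12,0,0],[0.12,0.05,0],[0.12,0.12,0],[0.12,0.12,0],[0,0.12,0.02],[0,0.09,0],[0,0,0],[0,0,0]], "twist": [[0,0,-0.072],[0,0,-0.072],[0,0,-0.072],[0.003,0.0015,-0.07],[0,0,0],[0,0,0],[0,0,0],[0,0,0],[0,0,0],[0,0,0],[0,0,0],[0,0,0],[0,0,0],[0,0,0]]}}

```text
clock: 16.15
tcp_pos: [0.5613, 0.2486, 0.2454]
orientation: [-3.131, -0.002, 1.908]
ft_force: [-0.7, -0.9, 0.6]
opening: 0.0688
finger_force: 0.0
```

```bash
python3 -c "
from h import *
s=st();go((.5635,.2505,.1),109.3)"
```

```text
t 16.15 tcp [0.5613 0.2486 0.2454] rpy [-3.131  -0.0024  1.9084] f [-0.7146 -0.8661  0.6064] open 0.0688 ff 0.0
twist [-0.0067 -0.0016  0.0005] rows 1  travel total(units .3m) [0.0035 0.0091 0.4848] rows 4.0
```

Request:
{"op": "servo_tool", "data": {"grip": [0.75,0.75,0.75,0.75,0.75,0.75,0.3,0.3,0.3,0.3,0.3,0.3], "travel": [[0.003,0.009,0.07],[0,0,0.1],[0,0,0.1],[0,0,0.1],[0,0,0.09],[0,0,0.015],[0,0,0],[0,0,0],[0,0,0],[0,0,0],[0,0,0],[0,0,0]], "twist": [[-0.004,-0.001,0],[0,0,0],[0,0,0],[0,0,0],[0,0,0],[0,0,0],[0,0,0],[0,0,0],[0,0,0],[0,0,0],[0,0,0],[0,0,0]], "force": 20}}

```text
clock: 17.35
tcp_pos: [0.5646, 0.2508, 0.1069]
orientation: [3.139, -0.001, 1.908]
ft_force: [-0.3, -0.5, 6.2]
opening: 0.046
finger_force: 20.0
```

Request:
{"op": "servo_tool", "data": {"grip": [0.3,0.3,0.3,0.3,0.3,0.3,0.3,0.3,0.3,0.3], "travel": [[0,0,-0.07],[0,0,-0.1],[0,0,-0.11],[0,0,-0.11],[0,0,-0.11],[0,0,0],[0,0,0],[0,0,0],[0,0,0],[0,0,0]], "twist": [[0,0,0],[0,0,0],[0,0,0],[0,0,0],[0,0,0],[0,0,0.08],[0,0,0.07],[0,0,0.07],[0,0,0.065],[0,0,0]]}}

```text
clock: 18.35
tcp_pos: [0.5639, 0.2505, 0.2555]
orientation: [-3.141, -0.001, 1.46]
ft_force: [0.2, 0.1, -1.6]
opening: 0.0457
finger_force: 20.0
```

```bash
python3 -c "
from h import *
s=st();go((.485,-.0747,.25),83.6)"
```

```text
t 18.35 tcp [0.5639 0.2505 0.2555] rpy [-3.1414 -0.0007  1.4599] f [ 0.2348  0.0776 -1.6214] open 0.0457 ff 20.0
twist [-0.0002 -0.0004  0.0005] rows 1  travel total(units .3m) [-1.1067 -0.1406  0.0183] rows 9.0
```

Request:
{"op": "servo_tool", "data": {"grip": [0.3,0.3,0.3,0.3,0.3,0.3,0.3,0.3,0.3,0.3,0.3], "travel": [[-0.1,-0.07,0],[-0.12,-0.07,0],[-0.12,0,0],[-0.12,0,0],[-0.12,0,0],[-0.12,0,0],[-0.12,0,0],[-0.12,0,0],[-0.12,0,0],[-0.05,0,0.02],[0,0,0]], "twist": [[0,0,0],[0,0,0],[0,0,0],[0,0,0],[0,0,0],[0,0,0],[0,0,0],[0,0,0],[0,0,0],[0,0,0],[0,0,0]]}}

```text
clock: 19.45
tcp_pos: [0.4852, -0.0776, 0.2488]
orientation: [-3.141, -0.0, 1.46]
ft_force: [0.0, -0.6, -1.0]
opening: 0.0457
finger_force: 20.0
```

```bash
python3 -c "
from h import *
s=st();go((.485,-.0747,.1085),83.6)"
```

```text
t 19.45 tcp [ 0.4852 -0.0776  0.2488] rpy [-3.1405 -0.0003  1.4602] f [ 0.0248 -0.6275 -0.9608] open 0.0457 ff 20.0
twist [-0.0007 -0.0002  0.0007] rows 1  travel total(units .3m) [ 0.0097 -0.0018  0.4676] rows 4.0
```

Request:
{"op": "servo_tool", "data": {"grip": [0.3,0.3,0.3,0.3,0.3,0.3,0.3,0.3], "travel": [[0.004,0,0.07],[0,0,0.1],[0,0,0.1],[0,0,0.09],[0,0,0.07],[0,0,0.037],[0,0,0],[0,0,0]], "twist": [[0,0,0],[0,0,0],[0,0,0],[0,0,0],[0,0,0],[0,0,0],[0,0,0],[0,0,0]]}}

```text
clock: 20.25
tcp_pos: [0.4863, -0.0743, 0.1098]
orientation: [3.141, -0.0, 1.462]
ft_force: [0.1, -0.4, -1.1]
opening: 0.0457
finger_force: 20.0
```

Request:
{"op": "servo_tool", "data": {"grip": [0.3,0.3], "travel": [[0,0,0.01],[0,0,0]], "twist": [[0,0,0],[0,0,0]]}}

```text
clock: 20.45
tcp_pos: [0.4864, -0.0746, 0.1067]
orientation: [3.14, -0.0, 1.461]
ft_force: [0.8, 0.2, 0.1]
opening: 0.0459
finger_force: 20.0
```

Just touching. I release and lift.

Request:
{"op": "servo_tool", "data": {"grip": [0.64,0.64,0.64,0.64,0.64,0.64,0.64,0.64,0.64], "travel": [[0,0,0],[0,0,0],[0,0,0],[0,0,0],[0,0,-0.1],[0,0,-0.13],[0,0,-0.14],[0,0,-0.12],[0,0,0]], "twist": [[0,0,0],[0,0,0],[0,0,0],[0,0,0],[0,0,0],[0,0,0],[0,0,0],[0,0,0],[0,0,0]]}}

```text
clock: 21.35
tcp_pos: [0.4878, -0.0752, 0.2579]
orientation: [3.132, 0.001, 1.461]
ft_force: [-0.1, 1.0, 0.3]
opening: 0.0587
finger_force: 0.0
```

```bash
python3 -c "
from h import *
s=st();a=look('top');tins(a);go((.542,.3535,.25),164.8)"
```

```text
t 21.35 tcp [ 0.4878 -0.0752  0.2579] rpy [3.1324 0.0013 1.4607] f [-0.0776  1.0415  0.3456] open 0.0587 ff 0.0
px [178.3235 202.7059] ctr [0.5423 0.3517] sides 0.04630177253321175 0.04783508742607633 yaw 74.78542380616159
twist [ 0.0024  0.0025 -0.9012] rows 11  travel total(units .3m) [0.1967 1.4263 0.0177] rows 11.0
```

Request:
{"op": "servo_tool", "data": {"grip": [0.75,0.75,0.75,0.75,0.75,0.75,0.75,0.75,0.75,0.75,0.75,0.75], "travel": [[0.12,0,0],[0.13,0,0],[0.13,0,0],[0.13,0,0],[0.13,0,0],[0.13,0,0],[0.13,0,0],[0.13,0,0],[0.13,0,0],[0.13,0.02,0],[0.14,0,0],[0,0,0]], "twist": [[0,0,0],[0,0,0],[0,0,0],[0,0,0],[0,0,0],[0,0,0],[0,0,0],[0,0,0],[0,0,0],[0,0,0],[0,0,0],[0,0,0]]}}

```text
clock: 22.6
tcp_pos: [0.538, 0.3554, 0.2504]
orientation: [-3.138, -0.001, 1.465]
ft_force: [-0.4, 0.5, 0.1]
opening: 0.0688
finger_force: 0.0
```

Request:
{"op": "servo_tool", "data": {"grip": [0.75,0.75,0.75,0.75,0.75,0.75,0.75,0.75,0.75,0.75,0.75,0.75], "travel": [[0,0,0],[0,0,0],[0,0,0],[0,0,0],[0,0,0],[0,0,0],[0,0,0],[0,0,0],[0,0,0],[0,0,0],[0,0,0],[0,0,0]], "twist": [[0,0,-0.09],[0,0,-0.09],[0,0,-0.09],[0,0,-0.09],[0,0,-0.09],[0,0,-0.09],[0,0,-0.09],[0,0,-0.09],[0,0,-0.09],[0,0,-0.09],[0,0,0],[0,0,0]]}}

```text
clock: 23.8
tcp_pos: [0.5387, 0.3506, 0.2521]
orientation: [-3.141, -0.002, 2.87]
ft_force: [0.3, -0.6, 0.6]
opening: 0.069
finger_force: 0.0
```

```bash
python3 -c "
from h import *
s=st();go((.542,.3535,.1),164.8)"
```

```text
t 23.8 tcp [0.5387 0.3506 0.2521] rpy [-3.1407 -0.0019  2.8702] f [ 0.3293 -0.6172  0.6375] open 0.069 ff 0.0
twist [-0.0006 -0.0012 -0.0039] rows 1  travel total(units .3m) [-0.0081  0.0122  0.5071] rows 4.0
```

Request:
{"op": "servo_tool", "data": {"grip": [0.75,0.75,0.75,0.75,0.75,0.75,0.3,0.3,0.3,0.3,0.3,0.3], "travel": [[-0.008,0.012,0.08],[0,0,0.1],[0,0,0.1],[0,0,0.1],[0,0,0.1],[0,0,0.025],[0,0,0],[0,0,0],[0,0,0],[0,0,0],[0,0,0],[0,0,0]], "twist": [[0,-0.001,-0.004],[0,0,0],[0,0,0],[0,0,0],[0,0,0],[0,0,0],[0,0,0],[0,0,0],[0,0,0],[0,0,0],[0,0,0],[0,0,0]], "force": 20}}

```text
clock: 25.0
tcp_pos: [0.5431, 0.3543, 0.1036]
orientation: [3.139, 0.003, 2.88]
ft_force: [0.2, -1.3, 5.9]
opening: 0.046
finger_force: 20.0
```

Held; place height about .1035. I lift, turn back to yaw 83.6, then carry it to P3.

Request:
{"op": "servo_tool", "data": {"grip": [0.3,0.3,0.3,0.3,0.3,0.3,0.3,0.3,0.3,0.3,0.3,0.3,0.3,0.3,0.3,0.3,0.3], "travel": [[0,0,-0.07],[0,0,-0.1],[0,0,-0.11],[0,0,-0.11],[0,0,-0.11],[0,0,0],[0,0,0],[0,0,0],[0,0,0],[0,0,0],[0,0,0],[0,0,0],[0,0,0],[0,0,0],[0,0,0],[0,0,0],[0,0,0]], "twist": [[0,0,0],[0,0,0],[0,0,0],[0,0,0],[0,0,0],[0,0,0.09],[0,0,0.09],[0,0,0.09],[0,0,0.09],[0,0,0.09],[0,0,0.09],[0,0,0.09],[0,0,0.09],[0,0,0.09],[0,0,0.09],[0,0,0],[0,0,0]]}}

```text
clock: 26.7
tcp_pos: [0.5421, 0.354, 0.2519]
orientation: [3.141, -0.0, 1.471]
ft_force: [0.6, -0.2, 0.1]
opening: 0.0458
finger_force: 20.0
```

```bash
python3 -c "
from h import *
s=st();go((.477,-.144,.25),83.6)"
```

```text
t 26.7 tcp [0.5421 0.354  0.2519] rpy [ 3.1405 -0.0004  1.4707] f [ 0.6388 -0.1933  0.0952] open 0.0458 ff 20.0
twist [ 0.0007 -0.0002  0.0074] rows 1  travel total(units .3m) [-1.6737 -0.0305  0.0062] rows 13.0
```

Request:
{"op": "servo_tool", "data": {"grip": [0.3,0.3,0.3,0.3,0.3,0.3,0.3,0.3,0.3,0.3,0.3,0.3,0.3,0.3,0.3,0.3], "travel": [[-0.1,-0.03,0],[-0.12,0,0],[-0.12,0,0],[-0.12,0,0],[-0.12,0,0],[-0.12,0,0],[-0.12,0,0],[-0.12,0,0],[-0.12,0,0],[-0.12,0,0],[-0.12,0,0],[-0.12,0,0],[-0.12,0,0],[-0.12,0,0],[-0.014,0,0],[0,0,0]], "twist": [[0,0,0.007],[0,0,0],[0,0,0],[0,0,0],[0,0,0],[0,0,0],[0,0,0],[0,0,0],[0,0,0],[0,0,0],[0,0,0],[0,0,0],[0,0,0],[0,0,0],[0,0,0],[0,0,0]]}}

```text
clock: 28.3
tcp_pos: [0.4758, -0.1448, 0.2516]
orientation: [3.14, -0.001, 1.456]
ft_force: [0.6, 0.1, -1.1]
opening: 0.0462
finger_force: 20.0
```

```bash
python3 -c "
from h import *
s=st();go((.477,-.144,.1055),83.6)"
```

```text
t 28.3 tcp [ 0.4758 -0.1448  0.2516] rpy [ 3.1403 -0.0006  1.4558] f [ 0.6295  0.1085 -1.1081] open 0.0462 ff 20.0
twist [ 0.0008 -0.0004 -0.0021] rows 1  travel total(units .3m) [0.003  0.0036 0.4871] rows 4.0
```

Request:
{"op": "servo_tool", "data": {"grip": [0.3,0.3,0.3,0.3,0.3,0.3,0.3,0.3], "travel": [[0.003,0.003,0.07],[0,0,0.1],[0,0,0.1],[0,0,0.1],[0,0,0.08],[0,0,0.035],[0,0,0],[0,0,0]], "twist": [[0,0,0],[0,0,0],[0,0,0],[0,0,0],[0,0,0],[0,0,0],[0,0,0],[0,0,0]]}}

```text
clock: 29.1
tcp_pos: [0.4778, -0.1429, 0.1069]
orientation: [3.139, 0.0, 1.457]
ft_force: [-0.4, 1.0, -1.8]
opening: 0.0455
finger_force: 20.0
```

Request:
{"op": "servo_tool", "data": {"grip": [0.3,0.3], "travel": [[0,0,0.01],[0,0,0]], "twist": [[0,0,0],[0,0,0]]}}

```text
clock: 29.3
tcp_pos: [0.4775, -0.1433, 0.1037]
orientation: [3.139, 0.0, 1.456]
ft_force: [-0.2, 0.1, -0.8]
opening: 0.046
finger_force: 20.0
```

Request:
{"op": "servo_tool", "data": {"grip": [0.64,0.64,0.64,0.64,0.64,0.64,0.64,0.64,0.64,0.64,0.64], "travel": [[0,0,0.003],[0,0,0],[0,0,0],[0,0,0],[0,0,-0.1],[0,0,-0.13],[0,0,-0.14],[0,0,-0.15],[0,0,-0.15],[-0.1,-0.1,-0.15],[-0.1,-0.1,-0.15]], "twist": [[0,0,0],[0,0,0],[0,0,0],[0,0,0],[0,0,0],[0,0,0],[0,0,0],[0,0,0],[0,0,0],[0,0,0],[0,0,0]]}}

```text
clock: 30.4
tcp_pos: [0.4225, -0.1858, 0.3776]
orientation: [3.14, 0.0, 1.458]
ft_force: [0.8, -1.5, -0.5]
opening: 0.0589
finger_force: 0.0
```

```bash
python3 -c "
from h import *
s=st();a=look('top');b=look('scene');tins(a)
cv2.imwrite('pics/lid.png',np.vstack([cv2.resize(x,(640,300),interpolation=2) for x in (a['color'][115:265,130:450],b['color'][130:280,200:520])]))"
```

```text
t 30.4 tcp [ 0.4225 -0.1858  0.3776] rpy [3.1398 0.0001 1.458 ] f [ 0.8227 -1.5373 -0.5021] open 0.0589 ff 0.0
```

View pics/lid.png

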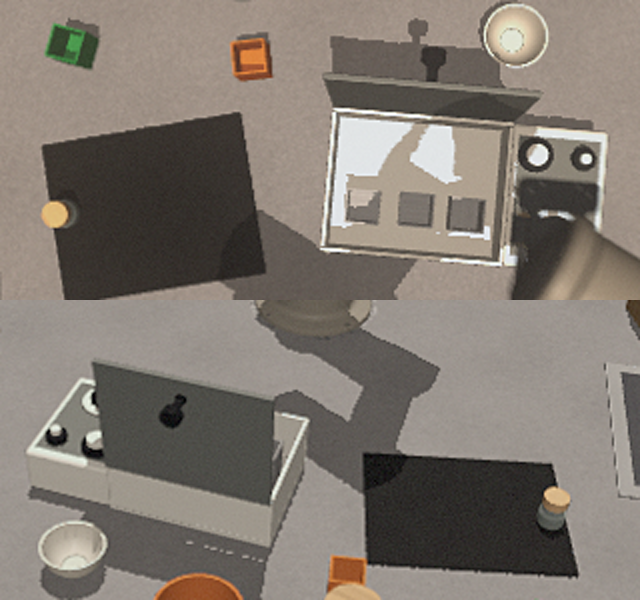

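All three tins stand in the box and the mat holds only the jar. The lid is upright, with its top edge at about (291,152) to (401,161) in the top view. I triangulate that edge.

```bash
python3 -c "
from h import *
a=look('top');b=look('scene')
print(tri(a,[(292,152.5),(401,161.5)],b,[(336.5,179.5),(247.5,161)]))
print('handle',tri(a,[(346.5,141)],b,[(285,186)]))
print('hinge',np.array([.515,-.078,.085])+R.from_euler('z',-6.4,degrees=True).apply([.095,0,0]))
go((.70,-.035,.34),83.6)
"
```

```text
[[ 0.64    0.0295  0.2696  0.0022]
 [ 0.6134 -0.2066  0.2675  0.0078]]
handle [[ 0.6658 -0.0925  0.2476  0.0013]]
hinge [ 0.6094 -0.0886  0.085 ]
twist [ 0.0019  0.0002 -0.003 ] rows 1  travel total(units .3m) [0.604  0.862  0.1218] rows 7.0
```

Request:
{"op": "servo_tool", "data": {"grip": [0,0,0,0,0,0,0,0,0,0,0], "travel": [[0.06,0.09,0],[0.06,0.09,0],[0.06,0.09,0],[0.06,0.09,0],[0.06,0.09,0],[0.06,0.09,0],[0.06,0.09,0],[0.06,0.09,0],[0.06,0.09,0],[0.06,0.05,0],[0,0,0]], "twist": [[0.002,0,-0.003],[0,0,0],[0,0,0],[0,0,0],[0,0,0],[0,0,0],[0,0,0],[0,0,0],[0,0,0],[0,0,0],[0,0,0]]}}

```text
clock: 31.7
tcp_pos: [0.7011, -0.032, 0.3713]
orientation: [-3.135, -0.002, 1.465]
ft_force: [0.5, 0.4, -0.0]
opening: 0.0003
finger_force: 0.0
```

```bash
python3 -c "
from h import *
s=st();go((.695,-.04,.316),83.6)"
```

```text
t 31.7 tcp [ 0.7011 -0.032   0.3713] rpy [-3.1346 -0.0017  1.4646] f [ 0.4505  0.4293 -0.0458] open 0.0003 ff 0.0
twist [-0.0045 -0.0011  0.0035] rows 1  travel total(units .3m) [-0.0287 -0.0172  0.1842] rows 2.0
```

Request:
{"op": "servo_tool", "data": {"grip": [0,0,0,0,0,0,0,0,0,0,0,0], "travel": [[-0.028,-0.017,0.09],[0,0,0.094],[0,0,0],[0,-0.06,0],[0,-0.06,0],[0,-0.06,0],[0,-0.05,0.004],[0,-0.05,0.004],[0,-0.05,0.006],[0,-0.05,0.012],[0,-0.05,0.016],[0,0,0]], "twist": [[-0.003,-0.001,0.003],[0,0,0],[0,0,0],[0,0,0],[0,0,0],[0,0,0],[0,0,0],[0,0,0],[0,0,0],[0,0,0],[0,0,0],[0,0,0]]}}

```text
clock: 32.9
tcp_pos: [0.5642, -0.0282, 0.3081]
orientation: [3.139, 0.001, 1.456]
ft_force: [-0.2, 0.6, -0.1]
opening: 0.0004
finger_force: 0.0
```

```bash
python3 -c "
from h import *
s=st();a=look('scene')
cv2.imwrite('pics/lid2.png',cv2.resize(a['color'][40:270,180:400],None,fx=2.4,fy=2.4,interpolation=2))"
```

```text
t 32.9 tcp [ 0.5642 -0.0282  0.3081] rpy [3.1395 0.0012 1.4562] f [-0.235   0.6338 -0.0748] open 0.0004 ff 0.0
```

View pics/lid2.png

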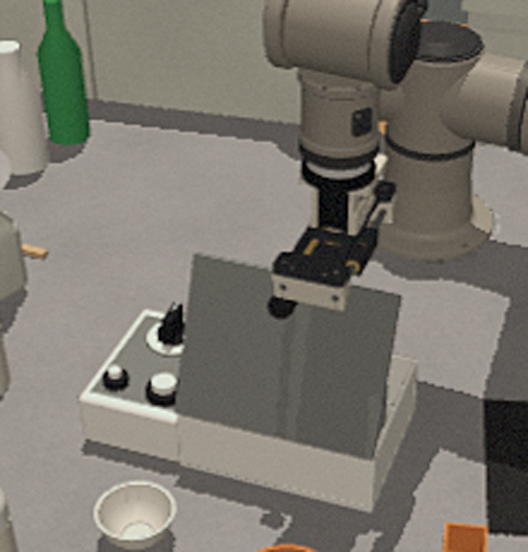

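The lid is tilting over to about 65° and the fingers sit clear of its handle. I continue the arc.

Request:
{"op": "servo_tool", "data": {"grip": [0,0,0,0,0,0,0,0,0,0,0,0], "travel": [[0,-0.05,0.035],[0,-0.048,0.04],[0,-0.04,0.042],[0,-0.035,0.038],[0,-0.03,0.036],[0,-0.029,0.036],[0,-0.024,0.042],[0,-0.02,0.044],[0,-0.016,0.044],[0,-0.01,0.05],[0,-0.01,0.04],[0,0,0]], "twist": [[0,0,0],[0,0,0],[0,0,0],[0,0,0],[0,0,0],[0,0,0],[0,0,0],[0,0,0],[0,0,0],[0,0,0],[0,0,0],[0,0,0]]}}

```text
clock: 34.15
tcp_pos: [0.4728, -0.018, 0.1722]
orientation: [3.141, 0.001, 1.456]
ft_force: [0.2, 0.3, 0.7]
opening: 0.0005
finger_force: 0.0
```

```bash
python3 -c "
from h import *
s=st()"
```

```text
t 34.15 tcp [ 0.4728 -0.018   0.1722] rpy [3.1411 0.001  1.4559] f [0.2385 0.3301 0.6797] open 0.0005 ff 0.0
```

Now I press it down the last 13 mm or so.

Request:
{"op": "servo_tool", "data": {"grip": [0,0,0,0,0], "travel": [[0,0,0.02],[0,0,0.015],[0,0,0.01],[0,0,0],[0,0,0]], "twist": [[0,0,0],[0,0,0],[0,0,0],[0,0,0],[0,0,0]]}}

```text
clock: 34.65
tcp_pos: [0.4728, -0.018, 0.1596]
orientation: [3.139, 0.001, 1.456]
ft_force: [-0.9, -0.1, -0.0]
opening: 0.0002
finger_force: 0.0
```

Request:
{"op": "servo_tool", "data": {"grip": [0,0,0,0], "travel": [[0,0,0.007],[0,0,0.005],[0,0,0],[0,0,0]], "twist": [[0,0,0],[0,0,0],[0,0,0],[0,0,0]]}}

```text
clock: 35.05
tcp_pos: [0.4728, -0.018, 0.1589]
orientation: [3.137, 0.002, 1.456]
ft_force: [-9.3, 1.5, 29.8]
opening: 0.0006
finger_force: 14.9
```

The 30 N reaction at tip height 0.093 means the lid is shut on the rim. I lift off and go to the knob.

Request:
{"op": "servo_tool", "data": {"grip": [0,0,0,0,0.5,0.5,0.5,0.5,0.5,0.5,0.5,0.5,0.5,0.5,0.5,0.5], "travel": [[0,0,-0.1],[0,0,-0.12],[0,0,-0.12],[0,0,0],[0,0,0],[0,0,0],[0,0,0],[0,0,0],[0,0,0],[0,0,0],[0,0,0],[0,0,0],[0,0,0],[0,0,0],[0,0,0],[0,0,0]], "twist": [[0,0,0],[0,0,0],[0,0,-0.086],[0,0,-0.086],[0,0,-0.086],[0,0,-0.086],[0,0,-0.086],[0,0,-0.086],[0,0,-0.086],[0,0,-0.086],[0,0,-0.086],[0,0,-0.086],[0,0,-0.086],[0,0,-0.083],[0,0,0],[0,0,0]]}}

```text
clock: 36.65
tcp_pos: [0.4724, -0.0178, 0.2579]
orientation: [-3.14, 0.003, 3.069]
ft_force: [0.1, -0.5, -0.9]
opening: 0.0459
finger_force: 0.0
```

```bash
python3 -c "
from h import *
s=st();go((.4535,-.2545,.25),176)
a=look('top');b=look('scene');cv2.imwrite('pics/shut.png',np.vstack([cv2.resize(x,(640,300),interpolation=2) for x in (a['color'][115:265,130:450],b['color'][130:280,200:520])]))"
```

```text
t 36.65 tcp [ 0.4724 -0.0178  0.2579] rpy [-3.1403  0.0026  3.0689] f [ 0.0747 -0.4817 -0.943 ] open 0.0459 ff 0.0
twist [-0.0008  0.0017 -0.0019] rows 1  travel total(units .3m) [ 0.0078 -0.7914  0.0264] rows 6.0
```

View pics/shut.png

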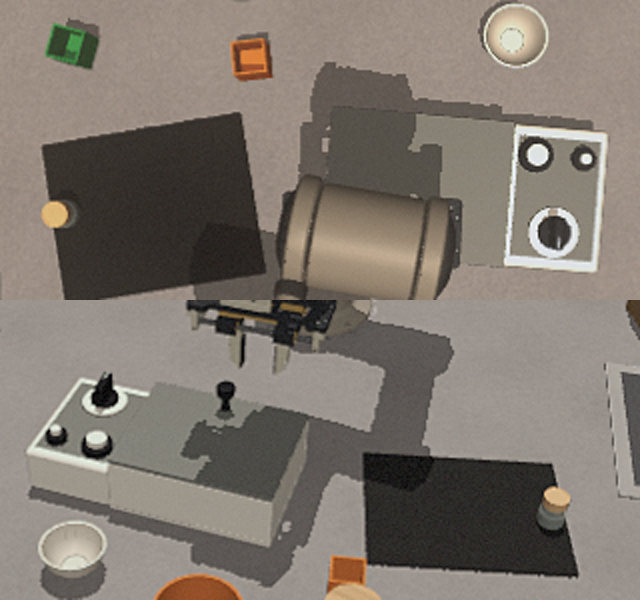

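The lid is flat on the rim, the bar points at the robot and the keys are up. On to the knob.

Request:
{"op": "servo_tool", "data": {"grip": [0.5,0.5,0.5,0.5,0.5,0.5,0.5,0.5,0.5], "travel": [[0.008,-0.09,0],[0,-0.1,0],[0,-0.1,0],[0,-0.1,0],[0,-0.1,0],[0,-0.1,0],[0,-0.1,0],[0,-0.1,0.026],[0,0,0]], "twist": [[0,0.002,-0.002],[0,0,0],[0,0,0],[0,0,0],[0,0,0],[0,0,0],[0,0,0],[0,0,0],[0,0,0]]}}

```text
clock: 37.65
tcp_pos: [0.4537, -0.2571, 0.2495]
orientation: [-3.14, -0.001, 3.07]
ft_force: [-0.3, 0.0, 0.7]
opening: 0.0455
finger_force: 0.0
```

```bash
python3 -c "
from h import *
s=st();go((.4535,-.2545,.157),176)"
```

```text
t 37.65 tcp [ 0.4537 -0.2571  0.2495] rpy [-3.1398 -0.0014  3.0704] f [-0.2853  0.0232  0.7357] open 0.0455 ff 0.0
twist [-0.0011 -0.0009 -0.0009] rows 1  travel total(units .3m) [0.0014 0.0085 0.3082] rows 3.0
```

Request:
{"op": "servo_tool", "data": {"grip": [0.5,0.5,0.5,0.5,0.5,0.1,0.1,0.1,0.1,0.1,0.1], "travel": [[0.001,0.005,0.07],[0,0,0.09],[0,0,0.09],[0,0,0.055],[0,0,0],[0,0,0],[0,0,0],[0,0,0],[0,0,0],[0,0,0],[0,0,0]], "twist": [[0,0,0],[0,0,0],[0,0,0],[0,0,0],[0,0,0],[0,0,0],[0,0,0],[0,0,0],[0,0,0],[0,0,0],[0,0,0]], "force": 15}}

```text
clock: 38.75
tcp_pos: [0.4543, -0.2545, 0.1598]
orientation: [-3.137, 0.001, 3.075]
ft_force: [-1.1, -6.8, 1.0]
opening: 0.0142
finger_force: 15.0
```

```bash
python3 -c "
from h import *
s=st();print(s['ft_torque'])"
```

```text
t 38.75 tcp [ 0.4543 -0.2545  0.1598] rpy [-3.1367  0.0013  3.0749] f [-1.0925 -6.7656  0.994 ] open 0.0142 ff 15.0
[-0.9971  0.2397 -0.1884]
```

Request:
{"op": "servo_tool", "data": {"grip": [0.1,0.1,0.1,0.1,0.1,0.1,0.1,0.1,0.1,0.1,0.1,0.1,0.1], "travel": [[0,-0.004,0],[0,0,0],[0,0,0],[0,0,0],[0,0,0],[0,0,0],[0,0,0],[0,0,0],[0,0,0],[0,0,0],[0,0,0],[0,0,0],[0,0,0]], "twist": [[0,0,0],[0,0,0.06],[0,0,0.06],[0,0,0.06],[0,0,0.06],[0,0,0.06],[0,0,0.06],[0,0,0.06],[0,0,0.06],[0,0,0.06],[0,0,0.06],[0,0,0],[0,0,0]], "force": 20}}

```text
clock: 40.05
tcp_pos: [0.4536, -0.2561, 0.1598]
orientation: [-3.138, 0.004, 2.133]
ft_force: [-5.5, -8.7, 2.3]
opening: 0.0139
finger_force: 19.9
```

```bash
python3 -c "
from h import *
s=st();print(s['ft_torque'])"
```

```text
t 40.05 tcp [ 0.4536 -0.2561  0.1598] rpy [-3.1382  0.0044  2.1331] f [-5.5469 -8.7023  2.3014] open 0.0139 ff 19.9
[-1.5391  0.8173 -0.0058]
```

Request:
{"op": "servo_tool", "data": {"grip": [0.1,0.1,0.1,0.1,0.1,0.1,0.1,0.1,0.1,0.1,0.1,0.1,0.1], "travel": [[-0.002,-0.0045,0],[0,0,0],[0,0,0],[0,0,0],[0,0,0],[0,0,0],[0,0,0],[0,0,0],[0,0,0],[0,0,0],[0,0,0],[0,0,0],[0,0,0]], "twist": [[0,0,0],[0,0,0.06],[0,0,0.06],[0,0,0.06],[0,0,0.06],[0,0,0.06],[0,0,0.06],[0,0,0.06],[0,0,0.06],[0,0,0.06],[0,0,0.06],[0,0,0.06],[0,0,0],[0,0,0]]}}

```text
validation failed for argument at $.tw...
```

```bash
python3 -c "
from h import *
s=st();print(s['ft_torque'])"
```

```text
t 40.05 tcp [ 0.4536 -0.2561  0.1598] rpy [-3.1382  0.0044  2.1331] f [-5.5469 -8.7023  2.3014] open 0.0139 ff 19.9
[-1.5391  0.8173 -0.0058]
```

Request:
{"op": "servo_tool", "data": {"grip": [0.1,0.1,0.1,0.1,0.1,0.1,0.1,0.1,0.1,0.1,0.1,0.1,0.1], "travel": [[-0.002,-0.0045,0],[0,0,0],[0,0,0],[0,0,0],[0,0,0],[0,0,0],[0,0,0],[0,0,0],[0,0,0],[0,0,0],[0,0,0],[0,0,0],[0,0,0]], "twist": [[0,0,0],[0,0,0.06],[0,0,0.06],[0,0,0.06],[0,0,0.06],[0,0,0.06],[0,0,0.06],[0,0,0.06],[0,0,0.06],[0,0,0.06],[0,0,0.06],[0,0,0.06],[0,0,0]]}}

```text
clock: 41.35
tcp_pos: [0.4517, -0.2564, 0.1597]
orientation: [-3.14, 0.005, 1.094]
ft_force: [-10.9, -6.8, 8.1]
opening: 0.0139
finger_force: 19.9
```

```bash
python3 -c "
from h import *
s=st();print(s['ft_torque'])"
```

```text
t 41.35 tcp [ 0.4517 -0.2564  0.1597] rpy [-3.14    0.0046  1.0942] f [-10.9376  -6.7959   8.053 ] open 0.0139 ff 19.9
[-1.1315  1.6627 -0.0504]
```

Request:
{"op": "servo_tool", "data": {"grip": [0.1,0.1,0.1,0.1,0.1,0.1,0.1], "travel": [[-0.005,-0.003,0],[0,0,0],[0,0,0],[0,0,0],[0,0,0],[0,0,0],[0,0,0]], "twist": [[0,0,0],[0,0,0.06],[0,0,0.06],[0,0,0.06],[0,0,0.05],[0,0,0.05],[0,0,0]]}}

```text
clock: 42.05
tcp_pos: [0.4508, -0.2561, 0.1597]
orientation: [-3.141, 0.003, 0.655]
ft_force: [-6.4, -0.6, 8.7]
opening: 0.0136
finger_force: 19.9
```

```bash
python3 -c "
from h import *
s=st();print(s['ft_torque'])"
```

```text
t 42.05 tcp [ 0.4508 -0.2561  0.1597] rpy [-3.1412  0.0026  0.6545] f [-6.4306 -0.5522  8.6543] open 0.0136 ff 19.9
[-0.051   1.0586 -0.0151]
```

Yaw is 37.5° with no stop felt yet, so I continue.

Request:
{"op": "servo_tool", "data": {"grip": [0.1,0.1,0.1,0.1,0.1], "travel": [[0,0,0],[0,0,0],[0,0,0],[0,0,0],[0,0,0]], "twist": [[0,0,0.04],[0,0,0.04],[0,0,0.04],[0,0,0],[0,0,0]]}}

```text
clock: 42.55
tcp_pos: [0.4511, -0.2558, 0.1596]
orientation: [3.141, 0.002, 0.47]
ft_force: [-4.4, 0.9, 7.7]
opening: 0.016
finger_force: 23.0
```

```bash
python3 -c "
from h import *
s=st();print(s['ft_torque'])"
```

```text
t 42.55 tcp [ 0.4511 -0.2558  0.1596] rpy [3.1414 0.0023 0.4699] f [-4.4491  0.9265  7.7131] open 0.016 ff 23.0
[0.1339 0.77   0.6596]
```

The torque reversed to +0.66 N m and the opening mirrors the first stop, so this is the clockwise stop. I release, rise and move over the small key.

Request:
{"op": "servo_tool", "data": {"grip": [0.5,0.5,0.5,0.5,0.5,0.5,0.5,0.5], "travel": [[0,0,0],[0,0,0],[0,0,0],[0,0,0],[0,0,-0.1],[0,0,-0.1],[0,0,-0.1],[0,0,0]], "twist": [[0,0,0],[0,0,0],[0,0,0],[0,0,0],[0,0,0],[0,0,0],[0,0,0],[0,0,0]]}}

```text
clock: 43.35
tcp_pos: [0.4532, -0.257, 0.2529]
orientation: [3.134, -0.002, 0.468]
ft_force: [0.1, 0.3, 0.9]
opening: 0.046
finger_force: 0.0
```

```bash
python3 -c "
from h import *
s=st();go((.547,-.2985,.20),26.9)"
```

```text
t 43.35 tcp [ 0.4532 -0.257   0.2529] rpy [ 3.1336 -0.0024  0.468 ] f [0.1245 0.2782 0.8779] open 0.046 ff 0.0
twist [ 0.0051 -0.0015 -0.001 ] rows 1  travel total(units .3m) [0.2163 0.2647 0.1762] rows 2.0
```

Request:
{"op": "servo_tool", "data": {"grip": [0,0,0,0,0,0,0,0], "travel": [[0.072,0.088,0],[0.072,0.088,0],[0.072,0.088,0],[0,0,0.08],[0,0,0.08],[0,0,0],[0,0,0],[0,0,0]], "twist": [[0.004,-0.001,0],[0,0,0],[0,0,0],[0,0,0],[0,0,0],[0,0,0],[0,0,0],[0,0,0]], "force": 10}}

```text
clock: 44.15
tcp_pos: [0.5454, -0.2976, 0.2017]
orientation: [-3.138, 0.002, 0.468]
ft_force: [-0.2, 0.2, 0.6]
opening: 0.0004
finger_force: 0.0
```

```bash
python3 -c "
from h import *
s=st();go((.547,-.2985,.162),26.9);a=look('top');cv2.imwrite('pics/knob3.png',cv2.resize(a['color'][170:255,365:440],None,fx=5,fy=5,interpolation=2))"
```

```text
t 44.15 tcp [ 0.5454 -0.2976  0.2017] rpy [-3.138   0.0018  0.4679] f [-0.1702  0.2282  0.6353] open 0.0004 ff 0.0
twist [-0.0023  0.0011 -0.001 ] rows 1  travel total(units .3m) [0.0033 0.005  0.1325] rows 1.0
```

View pics/knob3.png

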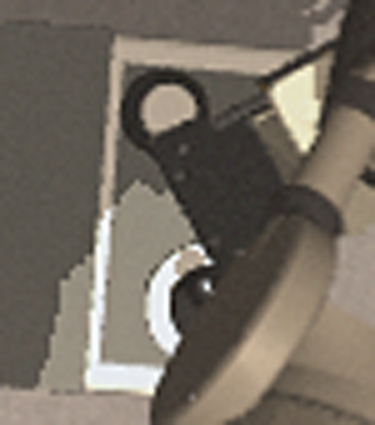

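The gripper hangs over the small key, with the large key still visible and up. I descend in small steps watching force.

Request:
{"op": "servo_tool", "data": {"grip": [0,0,0,0,0], "travel": [[0.003,0.003,0.06],[0,0,0.07],[0,0,0.01],[0,0,0],[0,0,0]], "twist": [[0,0,0],[0,0,0],[0,0,0],[0,0,0],[0,0,0]]}}

```text
clock: 44.7
tcp_pos: [0.5466, -0.2979, 0.16]
orientation: [-3.138, 0.002, 0.468]
ft_force: [1.2, 0.3, 1.3]
opening: 0.0007
finger_force: 0.0
```

Request:
{"op": "servo_tool", "data": {"grip": [0,0,0,0], "travel": [[0,0,0.013],[0,0,0],[0,0,0],[0,0,0]], "twist": [[0,0,0],[0,0,0],[0,0,0],[0,0,0]]}}

```text
clock: 45.1
tcp_pos: [0.5466, -0.298, 0.1554]
orientation: [-3.138, 0.002, 0.468]
ft_force: [2.0, -1.1, 2.6]
opening: 0.0004
finger_force: 1.5
```

Request:
{"op": "servo_tool", "data": {"grip": [0,0,0,0], "travel": [[0,0,0.012],[0,0,0],[0,0,0],[0,0,0]], "twist": [[0,0,0],[0,0,0],[0,0,0],[0,0,0]]}}

```text
clock: 45.5
tcp_pos: [0.5466, -0.2979, 0.1522]
orientation: [-3.138, 0.002, 0.468]
ft_force: [2.1, -1.1, 8.5]
opening: 0.0007
finger_force: 4.6
```

Request:
{"op": "servo_tool", "data": {"grip": [0,0,0], "travel": [[0,0,0.005],[0,0,0],[0,0,0]], "twist": [[0,0,0],[0,0,0],[0,0,0]]}}

```text
clock: 45.8
tcp_pos: [0.5466, -0.2979, 0.152]
orientation: [-3.139, 0.001, 0.468]
ft_force: [-1.7, 0.8, 17.0]
opening: 0.0002
finger_force: 8.5
```

The small key is fully down: a hard stop at 17 N, tip at 0.086. I let it up and go to the large key.

Request:
{"op": "servo_tool", "data": {"grip": [0,0,0,0,0,0,0,0,0], "travel": [[0,0,-0.06],[0,0,-0.1],[0,0,0],[0.058,-0.087,0],[0.058,-0.087,0],[0,0,0],[0,0,0.08],[0,0,0.05],[0,0,0]], "twist": [[0,0,0],[0,0,0],[0,0,0],[0,0,0],[0,0,0],[0,0,0],[0,0,0],[0,0,0],[0,0,0]]}}

```text
clock: 46.7
tcp_pos: [0.5523, -0.2349, 0.156]
orientation: [-3.132, 0.006, 0.468]
ft_force: [-1.6, 0.9, 1.5]
opening: 0.0005
finger_force: 1.3
```

```bash
python3 -c "
from h import *
s=st();go((.554,-.2355,.158),26.9)"
```

```text
t 46.7 tcp [ 0.5523 -0.2349  0.156 ] rpy [-3.1318  0.0056  0.4679] f [-1.6175  0.8809  1.5392] open 0.0005 ff 1.3
twist [-0.0062  0.0035 -0.001 ] rows 1  travel total(units .3m) [ 0.004   0.0044 -0.0067] rows 1.0
```

Request:
{"op": "servo_tool", "data": {"grip": [0,0,0,0], "travel": [[0,0,0.012],[0,0,0],[0,0,0],[0,0,0]], "twist": [[0,0,0],[0,0,0],[0,0,0],[0,0,0]]}}

```text
clock: 47.1
tcp_pos: [0.5535, -0.2355, 0.1557]
orientation: [-3.137, 0.003, 0.468]
ft_force: [-2.0, 0.8, 3.2]
opening: 0.0005
finger_force: 1.4
```

Request:
{"op": "servo_tool", "data": {"grip": [0,0,0,0], "travel": [[0,0,0.012],[0,0,0],[0,0,0],[0,0,0]], "twist": [[0,0,0],[0,0,0],[0,0,0],[0,0,0]]}}

```text
clock: 47.5
tcp_pos: [0.5538, -0.2355, 0.1522]
orientation: [-3.138, 0.002, 0.468]
ft_force: [-2.2, 0.4, 7.4]
opening: 0.0005
finger_force: 3.6
```

Request:
{"op": "servo_tool", "data": {"grip": [0,0,0], "travel": [[0,0,0.006],[0,0,0],[0,0,0]], "twist": [[0,0,0],[0,0,0],[0,0,0]]}}

```text
clock: 47.8
tcp_pos: [0.5538, -0.2355, 0.152]
orientation: [-3.138, 0.002, 0.468]
ft_force: [-6.1, 2.4, 17.4]
opening: 0.0004
finger_force: 8.7
```

Fully down. I lift and move away toward the robot, then verify.

Request:
{"op": "servo_tool", "data": {"grip": [0,0,0,0,0,0,0,0,0,0], "travel": [[0,0,-0.06],[0,0,-0.15],[0,0,-0.15],[0,0,-0.15],[-0.13,0,0],[-0.13,0,0],[-0.13,0,0],[-0.13,0,0],[0,0,0],[0,0,0]], "twist": [[0,0,0],[0,0,0],[0,0,0],[0,0,0],[0,0,0],[0,0,0],[0,0,0],[0,0,0],[0,0,0],[0,0,0]]}}

```text
clock: 48.8
tcp_pos: [0.4149, -0.3067, 0.3032]
orientation: [-3.137, 0.002, 0.466]
ft_force: [0.7, 0.9, -0.5]
opening: 0.0004
finger_force: 0.0
```

```bash
python3 -c "
from h import *
s=st();a=look('top');b=look('scene');cv2.imwrite('pics/end.png',np.vstack([cv2.resize(x,(640,300),interpolation=2) for x in (a['color'][115:265,130:450],b['color'][130:280,200:520])]))"
```

```text
t 48.8 tcp [ 0.4149 -0.3067  0.3032] rpy [-3.1369  0.0019  0.466 ] f [ 0.7045  0.9342 -0.481 ] open 0.0004 ff 0.0
```

View pics/end.png

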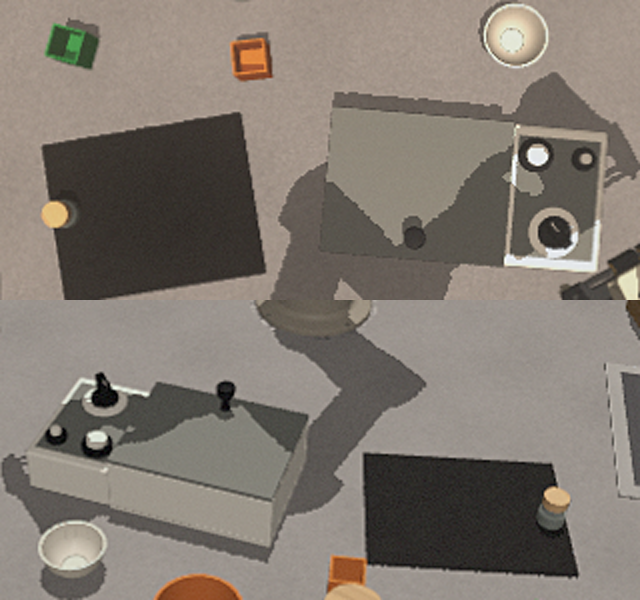

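The lid is shut, the knob points to its clockwise end, both keys are up, and the jar, bowl and look-alikes have not moved.

```bash
python3 -c "
from plant import ctrl
print(ctrl.sign_off())"
```

```text
the job is handed in; nothing more can be done
None
```

The job is done and handed in at about 49 s: timer turned to its off stop, all three tins that were there placed in the box, lid shut, timer turned fully clockwise, then the small key and the large key each pressed fully and let up.

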